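Load the serving tray with the garlic set

ROBOT

A 6-joint arm with a two-finger parallel gripper is mounted at the origin on the work surface. World frame = base frame: x ahead of the robot, y to its left, z up, the work surface at z = 0. Lengths are in mm, angles in rad, forces in N, time in s.
With the tool pointing down it reaches from about 300 to 875 mm from the base axis. Payload 4.2 kg.
Tool frame: the origin (TCP) lies midway between the tips of the shut fingers; the grasp point (between the pads) lies 19 mm behind it; z points along the fingers, y is the line along which they close (so a half turn about z gives the same grasp; the last joint's range is limited). The gripper opens to 85 mm and grips with 20 to 120 N. Pads are 22 mm wide; open, the fingers measure 114 mm over their backs; the gripper's body (76 mm by 85 mm) begins 54 mm behind the grasp point. The pads swing forward as they close: fully open they stand 13 mm farther back than shut.
Start: joints at [-1.253, 0.32, 1.565, -0, 1.257, -0.02], TCP at [190.565, -542.518, 231.338] pointing down, gripper open.
Joint ranges: [-3.11, 3.11], [-0.84, 2.01], [0.21, 2.61], [-1.34, 4.49], [0.05, 2.63], [-2.56, 2.56]. Speed limits (rad/s): [2.57, 2.57, 3.14, 3.14, 3.14, 3.14].

INTERFACE

Orientations are given as [roll, pitch, yaw] about the fixed x, y, z axes, in that order (R = Rz(yaw) Ry(pitch) Rx(roll)).
In Python, from station import r, optics gives the robot as it stands. The module is installed in compiled form; this text tells all that it offers.
- The arm moves only by the tool play_rows, never from a script. Its argument "rows" is text: rows parted by semicolons, each of 7 numbers parted by spaces: the shift along the tool's x, y, z each as a share of 1 m, from -1 to 1, then the turn, a rotation vector about the tool's x, y, z each as a share of 2 pi rad, from -1 to 1, then the opening in per cent of the stroke, from 0 (shut) to 100 (fully open). A call has 1 to 8 rows; each row is the pose to reach, as a shift and turn from the pose commanded when the call began, along the tool's axes at that moment, turning the shorter way round; what a row does not reach only later rows make up. A row lasts 1/10 s, in which the tool goes at most 50 mm and 8.59 degrees, less where a joint would pass 70% of its speed; a pose out of reach is approached as far as the arm can. A call with a number of a shift or a turn outside -1 to 1 is refused whole. A call with a gripper value outside its range is refused whole. The fingers move at their own pace and stop on an object; "force" is the grip in N (left out, the last holds). Time passes only in rows, so rows that repeat a pose let the fingers close. It gives the time, the measured TCP pose, the force, the opening and the grip force at its end, in the units of the state.
- r.sense(): the state, without advancing time (a new reading comes with each control period).
- optics.snapshot(name): name is "scene" or "top"; returns the picture (384x512x3 uint8, blue, green, red); there is no depth.
- optics.camera_params(name): a dict with "intrinsics" (3x3 intrinsics, pixels), "R" (3x3) and "t" (3): a world point X has camera coordinates R X + t. Camera axes: x right, y down, z forward; pixel columns grow to the right and rows downward; lengths in mm; the calibration is good to about 2 mm. A picture is of the moment at which its call begins. camera_params takes no time and is no camera call.
- r.close_job(): hands the job in; it is judged then, once.
The state is a dict: "clock": time; "joints": joint angles; "qd": joint speeds; "effort": joint torques, N m; "tool_pos": TCP position; "eef_rot": TCP orientation; "wrist_force": force on the tool from outside, world axes, zero at the start; "ft_torque": the same for the moment, N m; "grip_width": opening from 0.0 (shut) to 1.0 (fully open); "grip_force": force on a finger pad.
Only numpy, scipy, OpenCV 4.12 (cv2) and the standard library are available. Lean on these libraries where they do the work, as an engineer would, in place of code of your own. Each camera call takes 0.05 s, during which the arm holds its last target. There are 200 camera calls.

TASK

Gather the garlic set from the wooden slab into the bays of the serving tray: lay the steel garlic press flat in the square-cornered bay, the broad-bladed wooden rice paddle flat in the long bay with cut-off corners (either end first for both), and stand the squat dipping bowl upright in the round bay. Set each one down gently rather than dropping it, wholly inside its bay on the bay's floor. Leave the tall cup, the narrow straight wooden turner, the orange sieve and the steamer lid where they are.

Things in the scene. Friction and masses are not known exactly. Their poses are not given: they have to be found in the camera images.
- press: Steel garlic press lying flat, about 260 g. 170 mm long along its x: a head 50 long x 44 wide x 26 mm high at the +x end (x = 35 to 85 mm), and two long straight handles side by side, together 30 to 33 mm wide (y) and 18 mm high, from x = -85 to 35 mm. Origin: middle of its length, on its underside; z up. Take it across both handles at x about 0 to 10 mm, near its balance point. It lies on the slab (surface 25 mm above the bench), roughly along world x.
- paddle: Small pale wooden rice paddle lying flat, about 40 g. 172 mm long along its x: a broad round-ended blade 50 mm wide (y), 8 mm thick at the +x end (x = 18 to 86 mm), and a straight handle 18 mm wide, 13 mm high from x = -86 mm to the blade. Origin: middle of its length, on its underside; z up. Balance point at x about 10 mm; take it across the handle at x about 0 to 5 mm. It lies on the slab (surface 25 mm above the bench), roughly along world x.
- bowl: Squat white ceramic dipping bowl, open, round: 60 mm outer diameter at the rim, 34 mm high, outside nearly upright (58 to 60 mm) above 12 mm, foot 42 mm, wall 4 mm, about 90 g. Origin: centre of its underside; z up. Stands upright on the slab (surface 25 mm above the bench). Can be taken across its whole diameter with the fingertips 13 mm above its underside, so that they clear the bay wall when it is set down.
- bay_rect: Target for the press: open wooden bay with square corners, inside 192 mm (its x) x 80 mm (its y). Fixed. Origin: centre of its underside, which is 6 mm above the bench (on the tray's base); floor 4 mm above the origin, wall top 12 mm above the origin, walls 4 to 5 mm thick. The three bays stand side by side in a shallow wooden tray (230 x 300 mm, rim 14 mm above the bench), 95 mm between centres, in any order.
- bay_cut: Target for the paddle: open wooden bay whose four corners are cut off at 45 degrees (26 mm), so that its ends look pointed; inside 194 mm (its x) x 72 mm (its y). Fixed. Origin: centre of its underside, which is 6 mm above the bench (on the tray's base); floor 4 mm above the origin, wall top 12 mm above the origin, walls 4 to 5 mm thick. The three bays stand side by side in a shallow wooden tray (230 x 300 mm, rim 14 mm above the bench), 95 mm between centres, in any order.
- bay_round: Target for the bowl: round open wooden bay, inside diameter 82 mm, outside 92 mm. Fixed. Origin: centre of its underside, which is 6 mm above the bench (on the tray's base); floor 4 mm above the origin, wall top 12 mm above the origin, walls 4 to 5 mm thick. The three bays stand side by side in a shallow wooden tray (230 x 300 mm, rim 14 mm above the bench), 95 mm between centres, in any order.
- cup: Look-alike, leave alone: white ceramic cup of the bowl's diameter (60 mm) but 60 mm high. Origin: centre of its underside. Stands on the slab beside the bowl, its centre at least 110 mm from the bowl's.
- turner: Look-alike, leave alone: pale wooden turner of the paddle's length (172 mm along x) but with a narrow, straight, square-ended blade only 28 mm wide. Origin: middle of its length, on its underside. It lies on the slab (surface 25 mm above the bench), roughly along world x.
- sieve: Bystander, leave alone: orange plastic sieve, 116 mm wide, 45 mm high, with a 10 mm thick handle reaching 145 mm from its centre along its +y, here pointing away from the tray. On the bench beyond the tray. Origin: centre of its underside.
- lid: Bystander, leave alone: aluminium steamer lid, 144 mm wide, 50 mm high with its black knob. On the bench beyond the tray. Origin: centre of its underside.

How it is judged:
By the outcome, as a careful person would: the job done as asked, in the order asked, and still so for the second after the job is handed in, with the robot touching nothing.
It also fails if it takes over 90 s, if anything falls off the work surface, if the arm or the gripper's body presses on something with over 40 N, if the wrist force passes 120 N, or if a joint passes its speed limit or range.

## Working session

There is one attempt and no reset: what is moved stays moved. The work goes in short steps, Python scripts to look and compute and a tool call to move; the robot and the scene stay as the last step left them, time stands still between calls to the robot, and variables do not carry over. Pictures are saved under pics/ and viewed, at most 14 in all, crops included, and the job is handed in when it is done.

Besides the shell and the picture viewer there is one more tool, called after "Request:" as name(argument=value, ...), one argument or row to a line, values as JSON. play_rows: Moves the arm, as the interface text tells. Its arguments: {"type":"object","properties":{"rows":{"type":"string"},"force":{"type":"number"}},"required":["rows"]}

```bash
mkdir -p pics; python3 - <<'E'
from station import r, optics
import cv2
for n in("top","scene"):
    cv2.imwrite(f"pics/{n}0.png",optics.snapshot(n)); p=optics.camera_params(n); print(n,p)
print(r.sense())
E
```

```text
top {'intrinsics': array([[480.45222787,   0.        , 256.39417669],
       [  0.        , 480.45222787, 189.01183556],
       [  0.        ,   0.        ,   1.        ]]), 'R': array([[-2.25105914e-02, -9.99746390e-01,  6.54194835e-04],
       [-9.88700531e-01,  2.21648663e-02, -1.48256461e-01],
       [ 1.48204362e-01, -3.98414340e-03, -9.88948732e-01]]), 't': array([1.64952093e-01, 5.95455906e+02, 1.32912069e+03])}
scene {'intrinsics': array([[458.84074439,   0.        , 254.00891188],
       [  0.        , 458.84074439, 189.60908057],
       [  0.        ,   0.        ,   1.        ]]), 'R': array([[ 0.85766033,  0.51415591, -0.00790357],
       [ 0.39638516, -0.67084243, -0.62677687],
       [-0.32756308,  0.53442879, -0.77915871]]), 't': array([-499.69390535, -195.56707287, 1487.40946374])}
{'clock': 0.1, 'joints': array([-1.25299457e+00,  3.20246518e-01,  1.56554307e+00, -1.70628726e-05,
        1.25738750e+00, -2.00064681e-02]), 'qd': array([ 5.68321333e-05, -9.82567523e-04, -2.67661194e-03,  8.35414976e-05,
       -1.54251946e-03,  1.04084605e-04]), 'effort': array([ 7.95794858e-04, -4.16408443e+01, -2.34704322e+01,  6.43205613e-05,
        4.91284038e-03,  3.09659029e-06]), 'tool_pos': array([ 190.42924353, -542.11166719,  230.56109136]), 'eef_rot': array([-3.14000820e+00, -1.54768561e-05,  3.37813484e-01]), 'wrist_force': array([ 0.4616846 ,  0.0727112 , -0.16307914]), 'ft_torque': array([0.03655597, 0.01261533, 0.01640323]), 'grip_force': 0.0, 'grip_width': 0.9995003599589304}
```

View pics/top0.png

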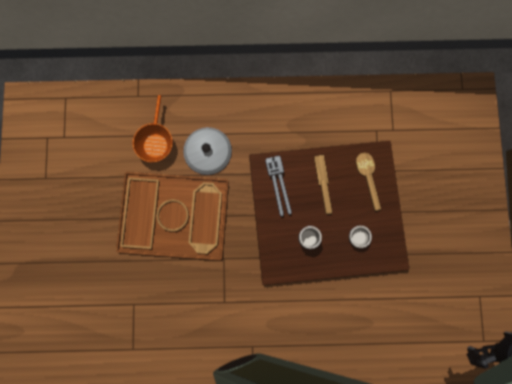

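View pics/scene0.png

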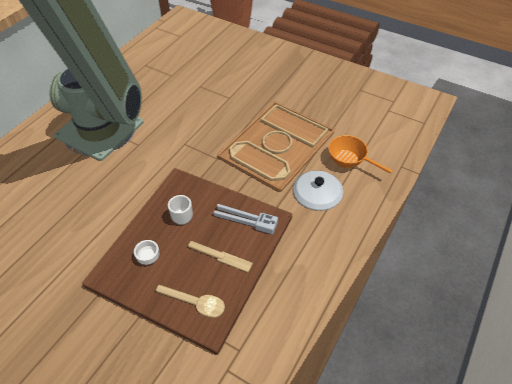

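The top view shows the press at (278,185), turner (323,184), paddle (368,180), cup (310,238) and bowl (360,237). In the tray, bay_rect is at (140,213), round at (172,216) and cut at (206,218). The scene view confirms the squat bowl at (147,252).

```bash
cat > h.py <<'E'
from station import r, optics
import cv2, numpy as np
def ray(n,uv,z):
    p=optics.camera_params(n); K,R,t=p["intrinsics"],p["R"],p["t"]
    c=-R.T@t; d=R.T@np.linalg.solve(K,[uv[0],uv[1],1.])
    return c+d*(z-c[2])/d[2]
def proj(n,X):
    p=optics.camera_params(n); q=p["intrinsics"]@(p["R"]@np.array(X,float)+p["t"]); return q[:2]/q[2]
def to_world(n,mask_pts,z): return np.array([ray(n,q,z)[:2] for q in mask_pts])
def rectify(img,n,z,x0,x1,y0,y1,s):
    "top-down metric picture of plane z: rows fall with x, columns with -y, s px per mm"
    c=[(x1,y1),(x1,y0),(x0,y0),(x0,y1)]
    src=np.float32([proj(n,(x,y,z)) for x,y in c])
    W,H=int((y1-y0)*s),int((x1-x0)*s)
    return cv2.warpPerspective(img,cv2.getPerspectiveTransform(src,np.float32([(0,0),(W,0),(W,H),(0,H)])),(W,H),flags=cv2.INTER_CUBIC)
E
python3 - <<'E'
from h import *
for n,q,z in[("t",(125,175),14),("t",(228,180),14),("t",(222,260),14),("t",(119,253),14),("s",(250,154),25),("s",(390,141),25),("s",(407,270),25),("s",(264,284),25)]: print(n,ray("top",q,z).round())
im=cv2.imread("pics/top0.png")
a=cv2.resize(im[135:290,245:415],None,fx=3.5,fy=3.5,interpolation=cv2.INTER_CUBIC)
cv2.imwrite("pics/slab.png",a)
cv2.imwrite("pics/tray.png",cv2.resize(im[165:270,110:240],None,fx=5.5,fy=5.5,interpolation=cv2.INTER_CUBIC))
hsv=cv2.cvtColor(im,cv2.COLOR_BGR2HSV)
for q in[(287,200),(276,165),(323,170),(366,163),(374,195),(360,237),(360,229),(180,200),(172,201),(155,200),(140,200),(200,210),(330,250)]: print(q,hsv[q[1],q[0]])
E
```

```text
t [650. 371.  14.]
t [628.  69.  14.]
t [397.  90.  14.]
t [423. 384.  14.]
s [702.   3.  25.]
s [ 732. -410.   25.]
s [ 357. -434.   25.]
s [327. -29.  25.]
(287, 200) [150   2 117]
(276, 165) [ 0  4 69]
(323, 170) [ 17 132 166]
(366, 163) [ 22  96 194]
(374, 195) [ 17 134 168]
(360, 237) [ 20  19 203]
(360, 229) [18 29 89]
(180, 200) [ 13 164 138]
(172, 201) [ 14 149 115]
(155, 200) [ 15 145 149]
(140, 200) [ 12 172 139]
(200, 210) [ 12 171 133]
(330, 250) [ 10 161  65]
```

View pics/slab.png

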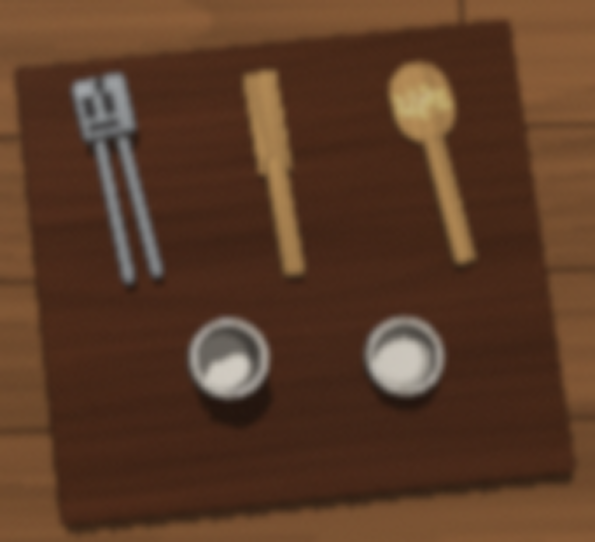

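View pics/tray.png

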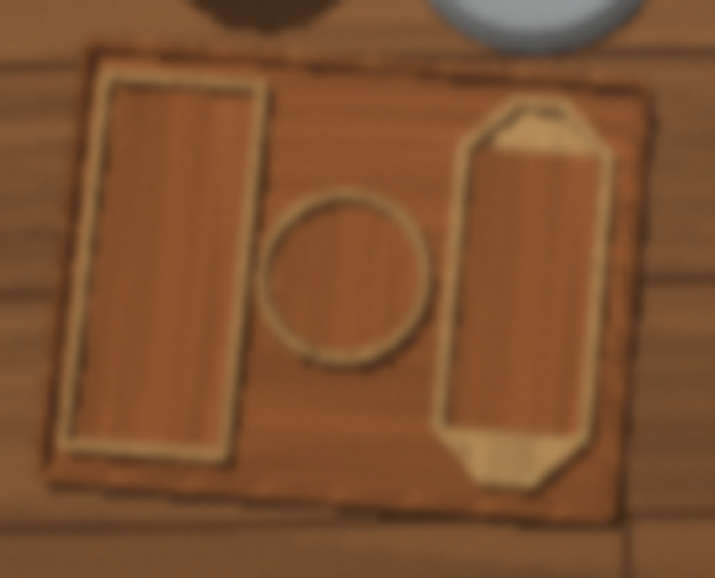

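The slab crop shows each item cleanly. The tray crop shows pale bay walls: rect on the left, round in the middle, cut on the right.

```bash
cat > m.py <<'E'
from h import *
def axis(pts):
    c,(w,h),a=cv2.minAreaRect(np.float32(pts)); b=cv2.boxPoints((c,(w,h),a))
    e=b[1]-b[0] if np.hypot(*(b[1]-b[0]))>np.hypot(*(b[2]-b[1])) else b[2]-b[1]
    if e[0]<0:e=-e
    return np.array(c),np.degrees(np.arctan2(e[1],e[0])),sorted((w,h))
def comps(mask,amin):
    cs,_=cv2.findContours(mask,cv2.RETR_EXTERNAL,cv2.CHAIN_APPROX_NONE)
    return [c[:,0,:].astype(float) for c in cs if cv2.contourArea(c)>amin]
S=4
def metric(n,img,z,box):
    "contour px -> world in rectified plane z"
    x0,x1,y0,y1=box
    return rectify(img,n,z,x0,x1,y0,y1,2), lambda p: np.c_[x1-(p[:,1]+.5)/2, y1-(p[:,0]+.5)/2]
E
cat > meas.py <<'E'
from m import *
im=cv2.imread("pics/top0.png")
# slab: not-dark-brown things, plane z
for z in (33,43,59):
    g,W=metric("top",im,z,(370,700,-390,-20)); h=cv2.cvtColor(g,cv2.COLOR_BGR2HSV)
    m=((h[...,2]>100)|((h[...,1]<70)&(h[...,2]>55))).astype(np.uint8)*255
    m=cv2.morphologyEx(m,cv2.MORPH_CLOSE,np.ones((25,9) if z==33 else (9,9)))
    for c in comps(m,800):
        w=W(c); a=axis(w); print(z,"c",a[0].round(1),"ang",round(a[1],1),"size",np.round(a[2],1),"circ",np.round(cv2.minEnclosingCircle(np.float32(w)),1) if a[2][1]<90 else "") if 0 else print(z,a[0].round(1),round(a[1],1),np.round(a[2],1))
g,W=metric("top",im,18,(400,650,70,385)); h=cv2.cvtColor(g,cv2.COLOR_BGR2HSV)
m=((h[...,1]<156)&(h[...,2]>125)).astype(np.uint8)*255
cv2.imwrite("pics/traymask.png",m)
m=cv2.morphologyEx(m,cv2.MORPH_CLOSE,np.ones((9,9)))
for c in comps(m,1500):
    a=axis(W(c)); print("bay",a[0].round(1),round(a[1],1),np.round(a[2],1))
E
python3 meas.py
```

```text
33 [ 454.2 -305. ] 0.0 [65.5 66. ]
33 [ 455.8 -162.2] 0.0 [67. 68.]
33 [ 615.4 -340.4] 10.3 [ 54.2 175.9]
33 [ 611.3 -207.4] 7.7 [ 32.1 178.6]
33 [608.7 -78.3] 11.7 [ 48.2 182.2]
43 [ 453.5 -302.8] 0.0 [65.  65.5]
43 [ 455.  -161.5] 0.0 [66.5 67.5]
43 [ 607.1 -206.3] 7.7 [ 31.7 172.2]
43 [604.5 -78.2] 11.6 [ 47.8 175.6]
43 [ 612.7 -339.7] 12.1 [ 53.7 171.9]
59 [ 453.  -299.2] 0.0 [64.  64.5]
59 [ 454.5 -159.5] 0.0 [65.5 66.5]
59 [ 604.6 -203.9] 7.5 [ 31.4 170.2]
59 [602.1 -77.7] 11.8 [ 47.3 173.6]
59 [ 610.2 -336.2] 12.5 [ 53.2 169.9]
bay [520.9 137. ] -5.3 [ 86.6 207.9]
bay [534.2 279.9] -5.3 [186.1 203.6]
```

View pics/traymask.png

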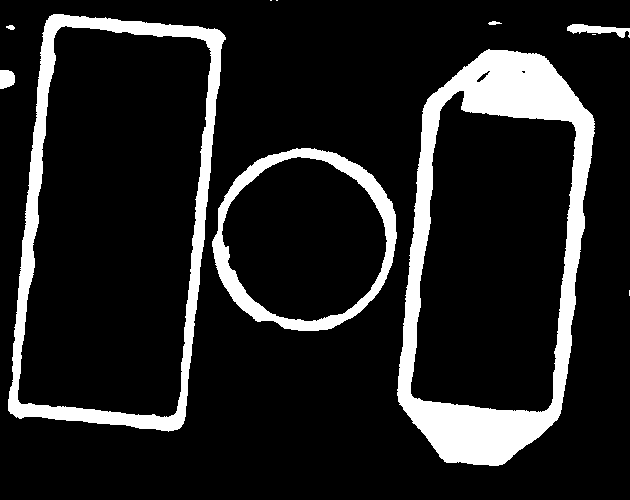

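```bash
cat > meas2.py <<'E'
from m import *
im=cv2.imread("pics/top0.png")
for nm,z,zf,y0,y1,cut in(("press",43,51,-135,-30,(530,620)),("paddle",38,33,-385,-290,(540,610))):
    g,W=metric("top",im,z,(480,720,y0,y1)); h=cv2.cvtColor(g,cv2.COLOR_BGR2HSV)
    m=((h[...,2]>100)|((h[...,1]<70)&(h[...,2]>55))).astype(np.uint8)*255
    m=cv2.morphologyEx(m,cv2.MORPH_CLOSE,np.ones((15,25)))
    c=max(comps(m,800),key=len); b=np.zeros_like(m); cv2.drawContours(b,[c.astype(np.int32)],-1,255,-1)
    P=[]
    for r_ in range(b.shape[0]):
        k=np.flatnonzero(b[r_])
        if len(k): P.append((*W(np.array([[(k[0]+k[-1])/2,r_]]))[0],(len(k))/2))
    P=np.array(P); s=(P[:,0]>cut[0])&(P[:,0]<cut[1]); f=np.polyfit(P[s,0],P[s,1],1)
    far=ray("top",proj("top",(P[0,0],P[0,1],z)),zf)
    print(nm,"ang",np.degrees(np.arctan(f[0])).round(2),"near end",P[-1].round(1),"far end",far.round(1),"width",np.median(P[s,2]).round(1),"mid",((P[-1,0]+far[0])/2).round(1),"y(mid)",np.polyval(f,(P[-1,0]+far[0])/2).round(1))
E
python3 meas2.py
```

```text
press ang 11.56 near end [516.2 -83.    4. ] far end [691.5 -76.1  51. ] width 34.5 mid 603.9 y(mid) -77.9
paddle ang 11.44 near end [ 528.8 -354.5    5. ] far end [ 699.4 -329.7   33. ] width 19.5 mid 614.1 y(mid) -341.3
```

```bash
cat >> h.py <<'E'
from scipy.spatial.transform import Rotation as Ro
def go(x,y,z,yawdeg):
    "shift/turn shares from the present pose to a tool-down pose"
    s=r.sense(); R0=Ro.from_euler("xyz",s["eef_rot"]); R1=Ro.from_euler("xyz",[np.pi,0,np.radians(yawdeg)])
    d=R0.inv().apply(np.array([x,y,z])-s["tool_pos"])/1000; t=(R0.inv()*R1).as_rotvec()/(2*np.pi)
    print("t",round(s["clock"],2),"pos",s["tool_pos"].round(1),"yaw",np.degrees(s["eef_rot"]).round(1),"shift",d.round(4),"turn",t.round(4),"F",s["wrist_force"].round(1),"w",round(s["grip_width"],3),"g",round(s["grip_force"],1))
E
python3 -c "
from h import *
go(608.3,-77,200,11.56)"
```

```text
t 0.1 pos [ 190.4 -542.1  230.6] yaw [-179.9   -0.    19.4] shift [ 0.5484 -0.3003  0.031 ] turn [-0.0003  0.      0.0217] F [ 0.5  0.1 -0.2] w 1.0 g 0.0
```

Request:
play_rows(
  rows="0.5484 -0.3003 0.031 0 0 0.0217 100;0.5484 -0.3003 0.031 0 0 0.0217 100;0.5484 -0.3003 0.031 0 0 0.0217 100;0.5484 -0.3003 0.031 0 0 0.0217 100;0.5484 -0.3003 0.031 0 0 0.0217 100;0.5484 -0.3003 0.031 0 0 0.0217 100;0.5484 -0.3003 0.031 0 0 0.0217 100;0.5484 -0.3003 0.031 0 0 0.0217 100",
  force=60,
)

```text
clock: 0.9
tool_pos: [458.5, -243.5, 211.2]
eef_rot: [-3.142, 0.0, 0.201]
wrist_force: [1.8, -0.9, -0.7]
grip_width: 1.0
grip_force: 0.0
```

```bash
python3 -c "
from h import *
go(608.3,-77,150,11.56)"
```

```text
t 0.9 pos [ 458.5 -243.5  211.2] yaw [-180.     0.    11.5] shift [ 0.1801 -0.1332  0.0612] turn [-0.  0. -0.] F [ 1.8 -0.9 -0.7] w 1.0 g 0.0
```

Request:
play_rows(
  rows="0.18 -0.133 0.061 0 0 0 100;0.18 -0.133 0.061 0 0 0 100;0.18 -0.133 0.061 0 0 0 100;0.18 -0.133 0.061 0 0 0 100;0.18 -0.133 0.061 0 0 0 100;0.18 -0.133 0.061 0 0 0 100;0.18 -0.133 0.061 0 0 0 100;0.18 -0.133 0.061 0 0 0 100",
)

```text
clock: 1.7
tool_pos: [606.7, -79.9, 150.6]
eef_rot: [3.141, 0.001, 0.201]
wrist_force: [0.2, -0.0, 0.1]
grip_width: 0.994
grip_force: 0.0
```

```bash
python3 -c "
from h import *
go(608.3,-77,28,11.56)"
```

```text
t 1.7 pos [606.7 -79.9 150.6] yaw [180.    0.   11.5] shift [ 0.0022 -0.0025  0.1226] turn [ 0.0001  0.0001 -0.0002] F [ 0.2 -0.   0.1] w 0.994 g 0.0
```

Request:
play_rows(
  rows="0.002 -0.0025 0.03 0 0 0 100;0.002 -0.0025 0.06 0 0 0 100;0.002 -0.0025 0.085 0 0 0 90;0.002 -0.0025 0.105 0 0 0 80;0.002 -0.0025 0.115 0 0 0 75;0.002 -0.0025 0.12 0 0 0 70;0.002 -0.0025 0.122 0 0 0 65;0.002 -0.0025 0.122 0 0 0 60",
)

```text
clock: 2.5
tool_pos: [609.3, -76.6, 29.3]
eef_rot: [3.141, -0.001, 0.201]
wrist_force: [0.0, -0.3, 0.2]
grip_width: 0.601
grip_force: 0.0
```

```bash
python3 -c "
from h import *
go(608.3,-77,28,11.56)
for n,(a,b,c,d) in dict(top=(140,240,230,330),scene=(150,280,180,330)).items():
    i=optics.snapshot(n)[a:b,c:d]; cv2.imwrite('pics/g1'+n+'.png',cv2.resize(i,None,fx=4,fy=4,interpolation=2))"
```

```text
t 2.5 pos [609.3 -76.6  29.3] yaw [ 1.80e+02 -1.00e-01  1.15e+01] shift [-0.001   0.0002  0.0013] turn [ 0.0001 -0.0002 -0.0001] F [ 0.  -0.3  0.2] w 0.601 g 0.0
```

View pics/g1scene.png

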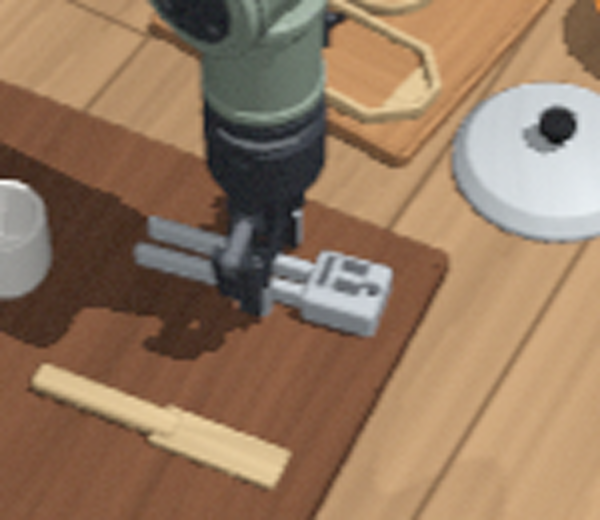

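The fingers straddle both handles near the middle, at about (250,270) in the crop. I'll close now.

Request:
play_rows(
  rows="-0.001 0 0.001 0 0 0 45;-0.001 0 0.001 0 0 0 20;-0.001 0 0.001 0 0 0 20;-0.001 0 0.001 0 0 0 20;-0.001 0 0.001 0 0 0 20;-0.001 0 0.001 0 0 0 20",
  force=60,
)

```text
clock: 3.2
tool_pos: [608.1, -76.4, 28.3]
eef_rot: [3.141, -0.001, 0.202]
wrist_force: [-1.2, 0.4, 6.0]
grip_width: 0.324
grip_force: 60.2
```

Request:
play_rows(
  rows="0 0 -0.01 0 0 0 20;0 0 -0.03 0 0 0 20;0 0 -0.06 0 0 0 20;0 0 -0.09 0 0 0 20;0 0 -0.12 0 0 0 20;0 0 -0.12 0 0 0 20",
)

```text
clock: 3.8
tool_pos: [610.4, -76.7, 152.0]
eef_rot: [3.139, -0.009, 0.201]
wrist_force: [0.9, -0.0, -2.1]
grip_width: 0.315
grip_force: 59.4
```

```bash
python3 - <<'E'
from h import *
go(539,326.2,148,-5.2)
i=optics.snapshot("scene")[120:280,150:330]; cv2.imwrite('pics/l1.png',cv2.resize(i,None,fx=3.5,fy=3.5,interpolation=2))
E
```

```text
t 3.8 pos [610.4 -76.7 152. ] yaw [179.8  -0.5  11.5] shift [ 0.0107 -0.409   0.0029] turn [ 0.0003 -0.0014  0.0465] F [ 0.9 -0.  -2.1] w 0.315 g 59.4
```

View pics/l1.png

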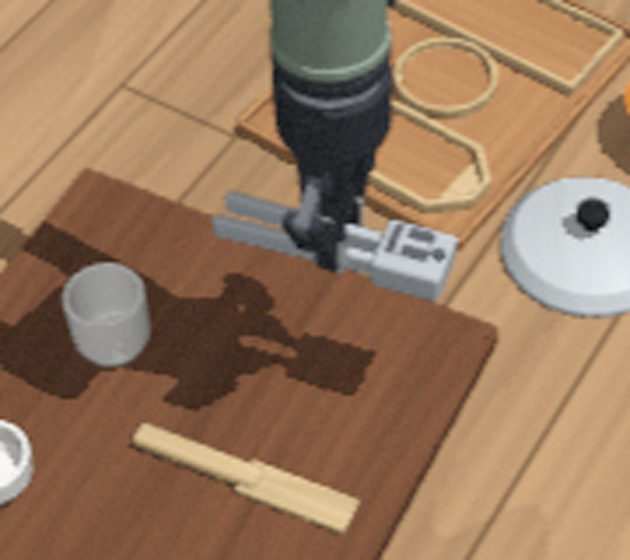

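The press hangs level. I'll carry it to bay_rect.

Request:
play_rows(
  rows="0.0146 -0.408 0 0 -0.0014 0.0465 20;0.0146 -0.408 0 0 -0.0014 0.0465 20;0.0146 -0.408 0 0 -0.0014 0.0465 20;0.0146 -0.408 0 0 -0.0014 0.0465 20;0.0146 -0.408 0 0 -0.0014 0.0465 20;0.0146 -0.408 0 0 -0.0014 0.0465 20;0.0146 -0.408 0 0 -0.0014 0.0465 20;0.0146 -0.408 0 0 -0.0014 0.0465 20",
)

```text
clock: 4.65
tool_pos: [540.8, 314.9, 145.1]
eef_rot: [3.138, 0.012, -0.091]
wrist_force: [1.5, -0.2, -2.2]
grip_width: 0.319
grip_force: 59.6
```

```bash
python3 -c "
from h import *
go(543,326.2,60,-5.2)"
```

```text
t 4.65 pos [540.8 314.9 145.1] yaw [179.8   0.7  -5.2] shift [ 0.0022 -0.0117  0.085 ] turn [0.0006 0.0019 0.    ] F [ 1.5 -0.2 -2.2] w 0.319 g 59.6
```

Request:
play_rows(
  rows="0 0 0.02 0 0 0 20;0 0 0.05 0 0 0 20;0 0 0.07 0 0 0 20;0 0 0.08 0 0 0 20;0 0 0.085 0 0 0 20;0 0 0.085 0 0 0 20;0 0 0.085 0 0 0 20",
)

```text
clock: 5.35
tool_pos: [542.5, 313.7, 63.2]
eef_rot: [3.141, 0.007, -0.091]
wrist_force: [-0.4, -0.1, -1.8]
grip_width: 0.321
grip_force: 59.8
```

```bash
python3 - <<'E'
from h import *
go(543,326.2,14,-5.2)
i=optics.snapshot("top")[150:280,90:250]; cv2.imwrite('pics/p1.png',cv2.resize(i,None,fx=4,fy=4,interpolation=2))
E
```

```text
t 5.35 pos [542.5 313.7  63.2] yaw [180.    0.4  -5.2] shift [-0.0003 -0.0125  0.0492] turn [ 0.0001  0.0012 -0.    ] F [-0.4 -0.1 -1.8] w 0.321 g 59.8
```

View pics/p1.png

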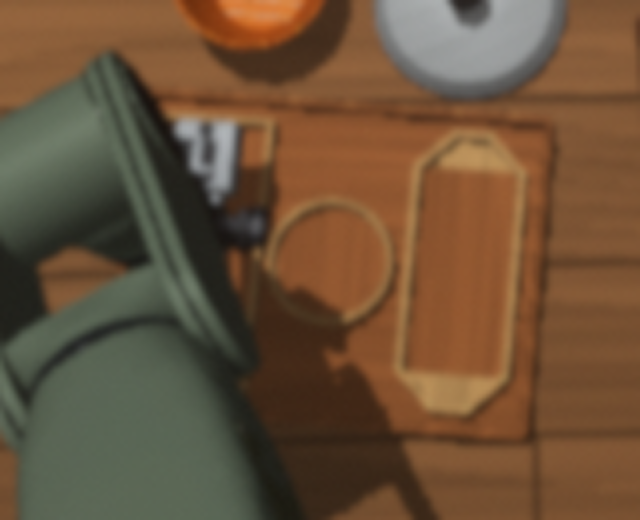

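The press head shows inside the bay but still about 12 mm short of centre, as the pose also says. I'll correct that and lower it.

Request:
play_rows(
  rows="0 -0.0125 0 0 0.0012 0 20;0 -0.0125 0.01 0 0.0012 0 20;0 -0.0125 0.02 0 0.0012 0 20;0 -0.0125 0.03 0 0.0012 0 20;0 -0.0125 0.036 0 0.0012 0 20;0 -0.0125 0.04 0 0.0012 0 20;0 -0.0125 0.043 0 0.0012 0 20;0 -0.0125 0.044 0 0.0012 0 20",
)

```text
clock: 6.2
tool_pos: [542.6, 325.9, 18.2]
eef_rot: [3.14, 0.001, -0.091]
wrist_force: [-0.1, 0.8, -2.8]
grip_width: 0.324
grip_force: 59.9
```

```bash
python3 - <<'E'
from h import *
go(543,326.2,13.3,-5.2)
i=optics.snapshot("scene")[80:200,200:360]; cv2.imwrite('pics/p2.png',cv2.resize(i,None,fx=4,fy=4,interpolation=2))
E
```

```text
t 6.2 pos [542.6 325.9  18.2] yaw [ 1.799e+02  1.000e-01 -5.200e+00] shift [ 0.0004 -0.0003  0.0049] turn [ 0.0002  0.0002 -0.    ] F [-0.1  0.8 -2.8] w 0.324 g 59.9
```

View pics/p2.png

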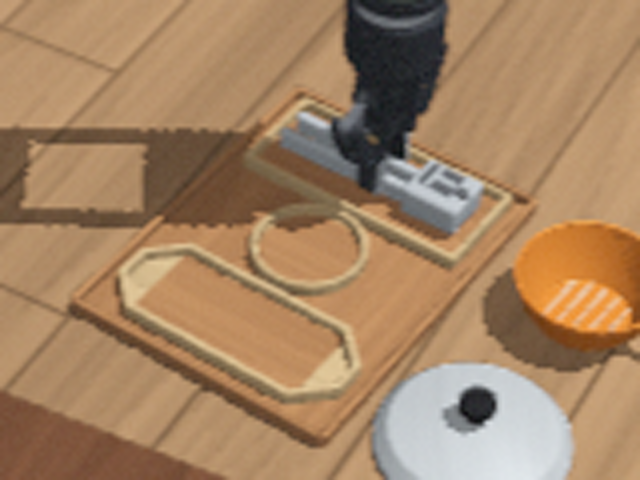

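The press is centred and level in the bay, about 5 mm above the floor. Lowering the last bit.

Request:
play_rows(
  rows="0 0 0.001 0 0 0 20;0 0 0.002 0 0 0 20;0 0 0.003 0 0 0 20;0 0 0.004 0 0 0 20;0 0 0.0045 0 0 0 20;0 0 0.0045 0 0 0 20;0 0 0.0045 0 0 0 20",
)

```text
clock: 6.95
tool_pos: [542.6, 326.0, 13.9]
eef_rot: [3.14, 0.001, -0.091]
wrist_force: [-0.8, -0.4, -1.9]
grip_width: 0.32
grip_force: 59.9
```

Request:
play_rows(
  rows="0 0 0.0004 0 0 0 20;0 0 0.0008 0 0 0 20;0 0 0.0012 0 0 0 20;0 0 0.0012 0 0 0 20;0 0 0.0012 0 0 0 20",
)

```text
clock: 7.45
tool_pos: [542.7, 326.0, 13.2]
eef_rot: [3.14, 0.001, -0.091]
wrist_force: [-1.3, -0.4, 3.1]
grip_width: 0.32
grip_force: 60.4
```

Contact. Release a little, then rise.

Request:
play_rows(
  rows="0 0 0 0 0 0 38;0 0 0 0 0 0 44;0 0 0 0 0 0 46;0 0 0 0 0 0 46;0 0 -0.01 0 0 0 46;0 0 -0.03 0 0 0 46;0 0 -0.06 0 0 0 50;0 0 -0.1 0 0 0 60",
)

```text
clock: 8.25
tool_pos: [541.8, 325.6, 112.9]
eef_rot: [3.138, 0.004, -0.091]
wrist_force: [0.2, 0.2, 0.0]
grip_width: 0.6
grip_force: 0.0
```

```bash
python3 - <<'E'
from h import *
go(617.9,-340.5,150,11.4)
E
```

```text
t 8.25 pos [541.8 325.6 112.9] yaw [179.8   0.2  -5.2] shift [ 0.136   0.6565 -0.0355] turn [ 0.0004  0.0007 -0.0461] F [0.2 0.2 0. ] w 0.6 g 0.0
```

Request:
play_rows(
  rows="0.136 0.6565 -0.04 0 0 -0.046 60;0.136 0.6565 -0.04 0 0 -0.046 60;0.136 0.6565 -0.04 0 0 -0.046 60;0.136 0.6565 -0.04 0 0 -0.046 60;0.136 0.6565 -0.04 0 0 -0.046 60;0.136 0.6565 -0.04 0 0 -0.046 60;0.136 0.6565 -0.04 0 0 -0.046 60;0.136 0.6565 -0.04 0 0 -0.046 60",
)

```text
clock: 9.05
tool_pos: [588.0, -71.5, 138.1]
eef_rot: [3.14, 0.0, 0.198]
wrist_force: [0.9, -0.2, 0.2]
grip_width: 0.602
grip_force: 0.0
```

```bash
python3 - <<'E'
from h import *
go(617.9,-340.5,150,11.4)
E
```

```text
t 9.05 pos [588.  -71.5 138.1] yaw [179.9   0.   11.4] shift [-0.0237  0.2696 -0.0116] turn [ 0.0002  0.     -0.0001] F [ 0.9 -0.2  0.2] w 0.602 g 0.0
```

Request:
play_rows(
  rows="-0.0237 0.27 -0.01 0 0 0 60;-0.0237 0.27 -0.01 0 0 0 60;-0.0237 0.27 -0.01 0 0 0 60;-0.0237 0.27 -0.01 0 0 0 60;-0.0237 0.27 -0.01 0 0 0 60;-0.0237 0.27 -0.01 0 0 0 60;-0.0237 0.27 -0.01 0 0 0 60;-0.0237 0.27 -0.01 0 0 0 60",
)

```text
clock: 9.85
tool_pos: [617.6, -338.7, 147.4]
eef_rot: [3.141, 0.001, 0.197]
wrist_force: [0.2, 0.4, -0.2]
grip_width: 0.599
grip_force: 0.0
```

```bash
python3 - <<'E'
from h import *
go(617.9,-340.5,28,11.4)
i=optics.snapshot("top")
g,W=__import__("m").metric("top",i,18,(400,650,70,385)); cv2.imwrite('pics/after1.png',g)
E
```

```text
t 9.85 pos [ 617.6 -338.7  147.4] yaw [1.80e+02 1.00e-01 1.13e+01] shift [1.000e-04 1.800e-03 1.194e-01] turn [ 0.      0.0002 -0.0002] F [ 0.2  0.4 -0.2] w 0.599 g 0.0
```

View pics/after1.png

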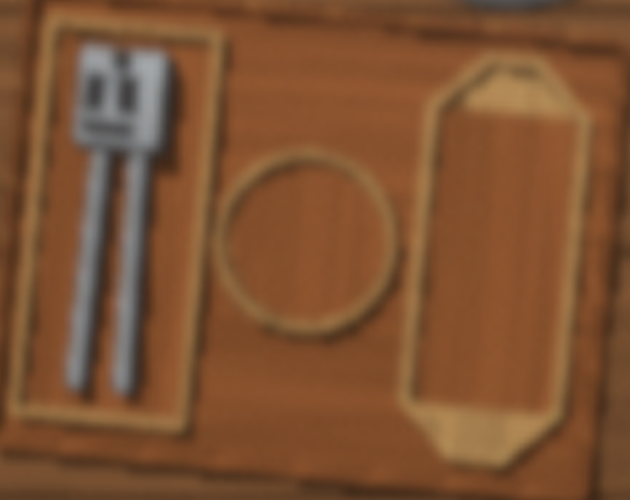

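The press lies flat with clear margin on every side of the rect bay. Next is the paddle.

Request:
play_rows(
  rows="0 0.0005 0.03 0 0 0 60;0 0.0005 0.06 0 0 0 55;0 0.0005 0.085 0 0 0 50;0 0.0005 0.105 0 0 0 45;0 0.0005 0.114 0 0 0 45;0 0.0005 0.118 0 0 0 45;0 0.0005 0.119 0 0 0 45;0 0.0005 0.119 0 0 0 45",
)

```text
clock: 10.7
tool_pos: [618.5, -339.4, 29.5]
eef_rot: [3.139, -0.0, 0.199]
wrist_force: [-0.1, 0.4, -0.3]
grip_width: 0.443
grip_force: 0.0
```

```bash
python3 - <<'E'
from h import *
go(617.9,-340.5,28,11.4)
i=optics.snapshot("scene")[230:350,130:290]; cv2.imwrite('pics/g2.png',cv2.resize(i,None,fx=4,fy=4,interpolation=2))
E
```

```text
t 10.7 pos [ 618.5 -339.4   29.5] yaw [179.9  -0.   11.4] shift [-0.0008  0.0009  0.0015] turn [ 0.0004 -0.     -0.    ] F [-0.1  0.4 -0.3] w 0.443 g 0.0
```

View pics/g2.png

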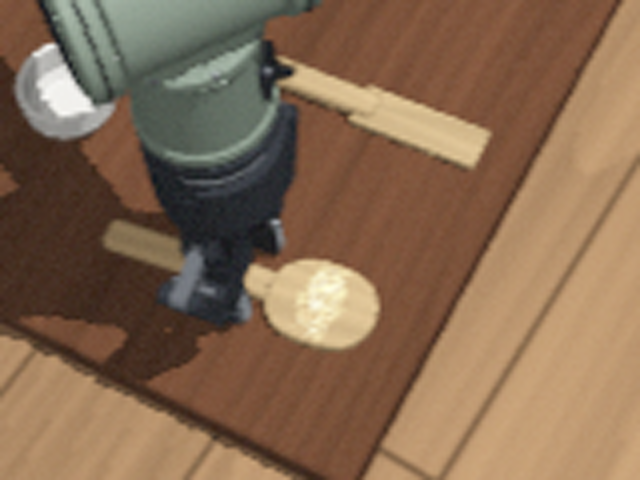

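The fingers stand either side of the handle, just behind the blade. Close and lift.

Request:
play_rows(
  rows="-0.001 0.001 0.0015 0 0 0 40;-0.001 0.001 0.0015 0 0 0 25;-0.001 0.001 0.0015 0 0 0 5;-0.001 0.001 0.0015 0 0 0 5;-0.001 0.001 0.0015 0 0 0 5;-0.001 0.001 0.0015 0 0 0 5;-0.001 0.001 0.0015 0 0 0 5",
  force=35,
)

```text
clock: 11.45
tool_pos: [617.3, -340.9, 27.3]
eef_rot: [3.14, 0.001, 0.198]
wrist_force: [0.0, -0.5, 4.3]
grip_width: 0.196
grip_force: 35.8
```

Request:
play_rows(
  rows="0 0 -0.01 0 0 0 5;0 0 -0.03 0 0 0 5;0 0 -0.06 0 0 0 5;0 0 -0.09 0 0 0 5;0 0 -0.12 0 0 0 5;0 0 -0.12 0 0 0 5;0 0 -0.12 0 0 0 5",
)

```text
clock: 12.15
tool_pos: [617.2, -340.3, 147.2]
eef_rot: [3.14, 0.001, 0.198]
wrist_force: [0.0, 0.5, 0.0]
grip_width: 0.198
grip_force: 35.2
```

```bash
python3 - <<'E'
from h import *
go(523.6,136.8,148,-5.2)
i=optics.snapshot("scene")[200:340,130:310]; cv2.imwrite('pics/l2.png',cv2.resize(i,None,fx=4,fy=4,interpolation=2))
E
```

```text
t 12.15 pos [ 617.2 -340.3  147.2] yaw [179.9   0.   11.4] shift [ 0.0023 -0.4862 -0.0014] turn [0.0002 0.0001 0.046 ] F [0.  0.5 0. ] w 0.198 g 35.2
```

View pics/l2.png

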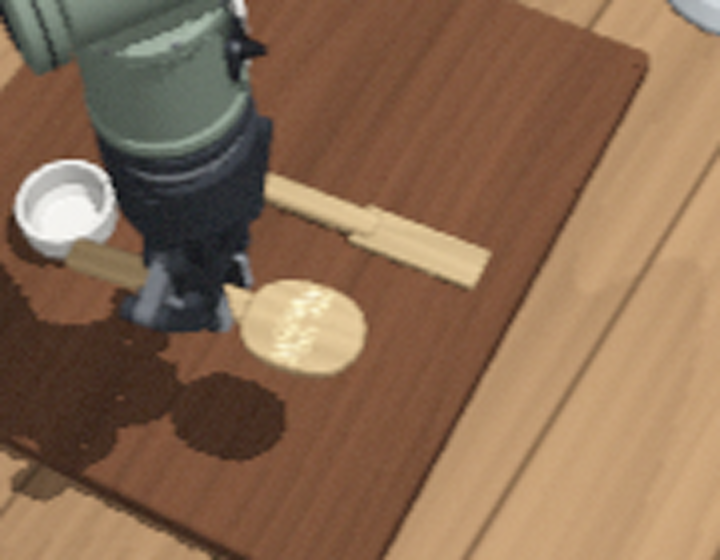

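The paddle is held level and aligned. I'll carry it to bay_cut.

Request:
play_rows(
  rows="0.0023 -0.486 0 0 0 0.046 5;0.0023 -0.486 0 0 0 0.046 5;0.0023 -0.486 0 0 0 0.046 5;0.0023 -0.486 0 0 0 0.046 5;0.0023 -0.486 0 0 0 0.046 5;0.0023 -0.486 0 0 0 0.046 5;0.0023 -0.486 0 0 0 0.046 5;0.0023 -0.486 0 0 0 0.046 5",
)

```text
clock: 13.0
tool_pos: [538.4, 53.8, 144.7]
eef_rot: [3.14, 0.005, -0.091]
wrist_force: [1.2, 0.7, -0.6]
grip_width: 0.195
grip_force: 35.2
```

```bash
python3 - <<'E'
from h import *
go(523.6,136.8,60,-5.2)
E
```

```text
t 13.0 pos [538.4  53.8 144.7] yaw [179.9   0.3  -5.2] shift [-0.0219 -0.0815  0.0846] turn [ 0.0003  0.0007 -0.    ] F [ 1.2  0.7 -0.6] w 0.195 g 35.2
```

Request:
play_rows(
  rows="-0.021 -0.075 0 0 0 0 5;-0.021 -0.075 0 0 0 0 5;-0.021 -0.075 0.03 0 0 0 5;-0.021 -0.075 0.06 0 0 0 5;-0.021 -0.075 0.075 0 0 0 5;-0.021 -0.075 0.082 0 0 0 5;-0.021 -0.075 0.085 0 0 0 5;-0.021 -0.075 0.085 0 0 0 5",
)

```text
clock: 13.8
tool_pos: [526.0, 128.4, 61.0]
eef_rot: [3.14, 0.002, -0.091]
wrist_force: [0.5, 0.1, -0.6]
grip_width: 0.2
grip_force: 35.2
```

```bash
python3 - <<'E'
from h import *
go(523.6,136.8,17,-5.2)
E
```

```text
t 13.8 pos [526.  128.4  61. ] yaw [ 1.799e+02  1.000e-01 -5.200e+00] shift [-0.003  -0.0082  0.044 ] turn [ 0.0002  0.0003 -0.    ] F [ 0.5  0.1 -0.6] w 0.2 g 35.2
```

Request:
play_rows(
  rows="-0.003 -0.008 0 0 0 0 5;-0.003 -0.008 0.01 0 0 0 5;-0.003 -0.008 0.02 0 0 0 5;-0.003 -0.008 0.03 0 0 0 5;-0.003 -0.008 0.036 0 0 0 5;-0.003 -0.008 0.04 0 0 0 5;-0.003 -0.008 0.042 0 0 0 5;-0.003 -0.008 0.043 0 0 0 5",
)

```text
clock: 14.6
tool_pos: [523.8, 136.7, 18.1]
eef_rot: [3.14, 0.001, -0.091]
wrist_force: [0.7, 0.1, -0.5]
grip_width: 0.195
grip_force: 35.2
```

```bash
python3 - <<'E'
from h import *
go(523.6,136.8,12.5,-5.2)
i=optics.snapshot("scene")[90:200,200:340]; cv2.imwrite('pics/p3.png',cv2.resize(i,None,fx=4.5,fy=4.5,interpolation=2))
E
```

```text
t 14.6 pos [523.8 136.7  18.1] yaw [ 1.799e+02  1.000e-01 -5.200e+00] shift [-0.0002 -0.0001  0.0056] turn [ 0.0002  0.0002 -0.    ] F [ 0.7  0.1 -0.5] w 0.195 g 35.2
```

View pics/p3.png

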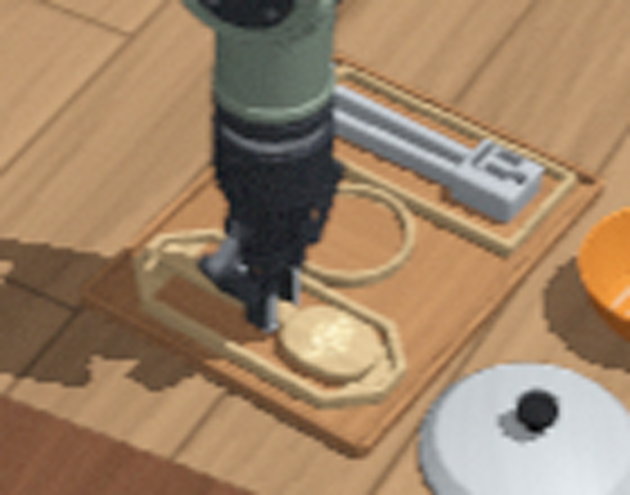

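The paddle sits inside the cut bay, about 5 mm above the floor. Lowering.

Request:
play_rows(
  rows="0 0 0.001 0 0 0 5;0 0 0.002 0 0 0 5;0 0 0.003 0 0 0 5;0 0 0.004 0 0 0 5;0 0 0.005 0 0 0 5;0 0 0.0055 0 0 0 5;0 0 0.0055 0 0 0 5;0 0 0.0055 0 0 0 5",
)

```text
clock: 15.45
tool_pos: [523.7, 136.7, 12.8]
eef_rot: [3.14, 0.001, -0.091]
wrist_force: [0.8, 0.7, -1.0]
grip_width: 0.197
grip_force: 35.2
```

Request:
play_rows(
  rows="0 0 0.0004 0 0 0 5;0 0 0.0008 0 0 0 5;0 0 0.0008 0 0 0 5;0 0 0.0008 0 0 0 5",
)

```text
clock: 15.85
tool_pos: [523.7, 136.7, 12.2]
eef_rot: [3.14, 0.001, -0.091]
wrist_force: [-0.4, -0.1, 4.8]
grip_width: 0.197
grip_force: 35.6
```

Contact. Release and rise.

Request:
play_rows(
  rows="0 0 0 0 0 0 26;0 0 0 0 0 0 32;0 0 0 0 0 0 35;0 0 0 0 0 0 35;0 0 -0.01 0 0 0 35;0 0 -0.03 0 0 0 38;0 0 -0.06 0 0 0 50;0 0 -0.1 0 0 0 60",
)

```text
clock: 16.65
tool_pos: [522.7, 136.6, 112.4]
eef_rot: [3.139, 0.004, -0.091]
wrist_force: [0.6, 0.2, -0.1]
grip_width: 0.601
grip_force: 0.0
```

```bash
python3 - <<'E'
from h import *
go(453,-299.2,150,0)
E
```

```text
t 16.65 pos [522.7 136.6 112.4] yaw [179.9   0.2  -5.2] shift [-0.0301  0.4404 -0.0365] turn [ 0.0003  0.0007 -0.0144] F [ 0.6  0.2 -0.1] w 0.601 g 0.0
```

Request:
play_rows(
  rows="-0.03 0.44 -0.04 0 0 -0.0144 100;-0.03 0.44 -0.04 0 0 -0.0144 100;-0.03 0.44 -0.04 0 0 -0.0144 100;-0.03 0.44 -0.04 0 0 -0.0144 100;-0.03 0.44 -0.04 0 0 -0.0144 100;-0.03 0.44 -0.04 0 0 -0.0144 100;-0.03 0.44 -0.04 0 0 -0.0144 100;-0.03 0.44 -0.04 0 0 -0.0144 100",
)

```text
clock: 17.45
tool_pos: [460.3, -258.5, 149.8]
eef_rot: [3.14, 0.0, -0.0]
wrist_force: [1.7, 0.9, 0.9]
grip_width: 0.999
grip_force: 0.0
```

```bash
python3 - <<'E'
from h import *
go(453,-299.2,110,0)
E
```

```text
t 17.45 pos [ 460.3 -258.5  149.8] yaw [179.9   0.   -0. ] shift [-0.0072  0.0407  0.0399] turn [ 0.0003  0.     -0.0001] F [1.7 0.9 0.9] w 0.999 g 0.0
```

Request:
play_rows(
  rows="-0.007 0.035 0 0 0 0 100;-0.007 0.035 0.02 0 0 0 100;-0.007 0.035 0.04 0 0 0 100;-0.007 0.035 0.04 0 0 0 100;-0.007 0.035 0.04 0 0 0 100",
)

```text
clock: 17.95
tool_pos: [453.9, -291.5, 109.3]
eef_rot: [3.14, 0.001, -0.0]
wrist_force: [0.5, -0.5, 1.1]
grip_width: 0.996
grip_force: 0.0
```

```bash
python3 - <<'E'
from h import *
from m import *
go(453,-299.2,30.5,0)
i=optics.snapshot("top")
g,W=metric("top",i,12,(400,650,70,385)); cv2.imwrite('pics/after2.png',g)
# bowl rim from the first scene view, as a second opinion
i=cv2.imread("pics/scene0.png"); g,W=metric("scene",i,59,(400,510,-360,-250)); h=cv2.cvtColor(g,cv2.COLOR_BGR2HSV)
m=((h[...,1]<70)&(h[...,2]>90)).astype(np.uint8)*255
c=max(comps(m,800),key=len); w=W(c); print(w.max(0).round(1),w.min(0).round(1))
E
```

```text
t 17.95 pos [ 453.9 -291.5  109.3] yaw [ 1.799e+02  1.000e-01 -0.000e+00] shift [-0.0008  0.0075  0.0788] turn [ 0.0002  0.0002 -0.    ] F [ 0.5 -0.5  1.1] w 0.996 g 0.0
[ 491.8 -270.2] [ 420.2 -337.2]
```

View pics/after2.png

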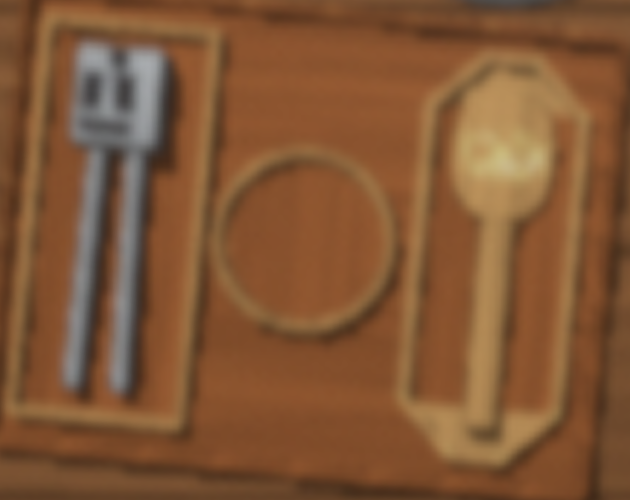

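The paddle lies inside the cut bay with margin at both sides and the handle end. Aligning over the bowl next.

Request:
play_rows(
  rows="-0.001 0.0075 0 0 0 0 100;-0.001 0.0075 0 0 0 0 100;-0.001 0.0075 0.01 0 0 0 100;-0.001 0.0075 0.01 0 0 0 100",
)

```text
clock: 18.4
tool_pos: [452.0, -298.4, 97.6]
eef_rot: [-3.141, 0.003, -0.0]
wrist_force: [-0.4, 0.1, -0.0]
grip_width: 0.999
grip_force: 0.0
```

```bash
python3 - <<'E'
from h import *
go(453,-299.2,30.5,0)
i=cv2.resize(cv2.imread("pics/scene0.png")[220:280,110:190],None,fx=7,fy=7,interpolation=2)
P=[((proj("scene",(453+30*np.cos(a),-299.2+30*np.sin(a),59))-[110,220]+.5)*7).astype(int) for a in np.arange(0,6.28,.3)]
for p in P: cv2.circle(i,tuple(map(int,p)),2,(0,0,255),-1)
j=optics.snapshot("scene")[200:280,100:180]
cv2.imwrite("pics/b.png",np.hstack([i[:400,:400],cv2.resize(j,(400,400),interpolation=2)]))
E
```

```text
t 18.4 pos [ 452.  -298.4   97.6] yaw [-180.     0.2   -0. ] shift [0.0012 0.0008 0.0671] turn [-0.      0.0005 -0.    ] F [-0.4  0.1 -0. ] w 0.999 g 0.0
```

View pics/b.png

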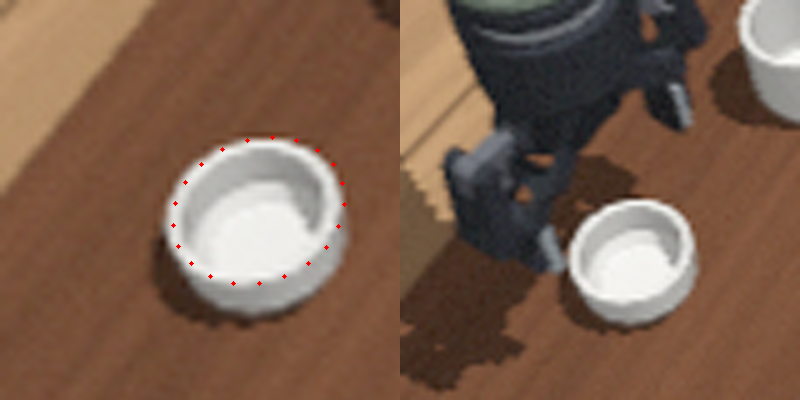

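The projected rim matches the bowl within about 1 mm. That was my last picture (I count 15, one over the limit of 14), so I'll work from numbers from here.

Request:
play_rows(
  rows="0.001 0.001 0.015 0 0 0 100;0.001 0.001 0.03 0 0 0 100;0.001 0.001 0.045 0 0 0 100;0.001 0.001 0.055 0 0 0 100;0.001 0.001 0.062 0 0 0 100;0.001 0.001 0.066 0 0 0 100;0.001 0.001 0.067 0 0 0 100;0.001 0.001 0.067 0 0 0 100",
)

```text
clock: 19.25
tool_pos: [454.0, -300.3, 32.0]
eef_rot: [3.14, 0.001, -0.0]
wrist_force: [-0.4, 1.2, -0.1]
grip_width: 0.995
grip_force: 0.0
```

```bash
python3 - <<'E'
from h import *
go(453,-299.2,30.5,0)
E
```

```text
t 19.25 pos [ 454.  -300.3   32. ] yaw [179.9   0.   -0. ] shift [-0.001  -0.0011  0.0015] turn [ 0.0003  0.0001 -0.    ] F [-0.4  1.2 -0.1] w 0.995 g 0.0
```

Request:
play_rows(
  rows="-0.001 -0.001 0.0015 0 0 0 85;-0.001 -0.001 0.0015 0 0 0 78;-0.001 -0.001 0.0015 0 0 0 72;-0.001 -0.001 0.0015 0 0 0 66;-0.001 -0.001 0.0015 0 0 0 60;-0.001 -0.001 0.0015 0 0 0 55;-0.001 -0.001 0.0015 0 0 0 50;-0.001 -0.001 0.0015 0 0 0 50",
  force=30,
)

```text
clock: 20.05
tool_pos: [452.9, -299.3, 31.0]
eef_rot: [3.14, 0.001, -0.0]
wrist_force: [-1.3, 0.3, 6.2]
grip_width: 0.691
grip_force: 31.9
```

Request:
play_rows(
  rows="0 0 -0.01 0 0 0 50;0 0 -0.03 0 0 0 50;0 0 -0.06 0 0 0 50;0 0 -0.09 0 0 0 50;0 0 -0.12 0 0 0 50;0 0 -0.12 0 0 0 50;0 0 -0.12 0 0 0 50",
)

```text
clock: 20.75
tool_pos: [452.9, -299.0, 150.8]
eef_rot: [3.14, 0.0, -0.0]
wrist_force: [-0.5, 0.1, -1.7]
grip_width: 0.692
grip_force: 32.5
```

```bash
python3 - <<'E'
from h import *
from m import *
go(530.2,231.6,151,0)
# circle-fit of the round bay from the last clear picture; also is the slab spot of the bowl empty now?
i=optics.snapshot("top"); g,W=metric("top",i,18,(470,590,180,283)); h=cv2.cvtColor(g,cv2.COLOR_BGR2HSV)
m=((h[...,1]<156)&(h[...,2]>125)).astype(np.uint8)*255
for c in comps(m,1500): w=W(c); a=axis(w); print(w.max(0),w.min(0),(w.max(0)+w.min(0))/2)
j=optics.snapshot("scene"); h=cv2.cvtColor(j,cv2.COLOR_BGR2HSV)
print([h[tuple(proj("scene",(453,-299,z)).astype(int)[::-1])] for z in (29,)])
m=((h[...,1]<40)&(h[...,2]>150)).astype(np.uint8)*255
for c in comps(m,60): print("white",cv2.boundingRect(c.astype(np.int32)))
print("expect bowl px",proj("scene",(453,-299,25+120+34)))
E
```

```text
t 20.75 pos [ 452.9 -299.   150.8] yaw [179.9   0.   -0. ] shift [ 0.0772 -0.5306 -0.0012] turn [ 0.0003  0.     -0.    ] F [-0.5  0.1 -1.7] w 0.692 g 32.5
[576.75 278.75] [484.25 186.25] [530.5 232.5]
[array([ 12, 137, 119], dtype=uint8)]
white (129, 212, 21, 26)
white (168, 195, 25, 29)
white (293, 171, 50, 39)
white (270, 109, 51, 28)
white (74, 103, 51, 38)
white (41, 38, 39, 105)
white (369, 29, 143, 73)
white (50, 26, 81, 102)
white (97, 25, 46, 101)
white (0, 23, 75, 121)
white (249, 0, 44, 32)
white (168, 0, 44, 12)
white (123, 0, 38, 40)
white (31, 0, 54, 30)
expect bowl px [136.48273873 221.55187721]
```

The bowl is in hand (59 mm width, weight felt, slab spot empty). Ring centre measures about (530.4, 232).

Request:
play_rows(
  rows="0.0775 -0.531 0 0 0 0 50;0.0775 -0.531 0 0 0 0 50;0.0775 -0.531 0 0 0 0 50;0.0775 -0.531 0 0 0 0 50;0.0775 -0.531 0 0 0 0 50;0.0775 -0.531 0 0 0 0 50;0.0775 -0.531 0 0 0 0 50;0.0775 -0.531 0 0 0 0 50",
)

```text
clock: 21.65
tool_pos: [509.8, 98.7, 148.2]
eef_rot: [3.14, 0.004, -0.0]
wrist_force: [1.4, -0.5, -0.9]
grip_width: 0.693
grip_force: 32.6
```

```bash
python3 - <<'E'
from h import *
go(530.4,232,151,0)
E
```

```text
t 21.65 pos [509.8  98.7 148.2] yaw [179.9   0.2  -0. ] shift [ 0.0206 -0.1333 -0.0031] turn [ 0.0003  0.0006 -0.    ] F [ 1.4 -0.5 -0.9] w 0.693 g 32.6
```

Request:
play_rows(
  rows="0.02 -0.125 0 0 0 0 50;0.02 -0.125 0 0 0 0 50;0.02 -0.125 0 0 0 0 50;0.02 -0.125 0.03 0 0 0 50;0.02 -0.125 0.05 0 0 0 50;0.02 -0.125 0.07 0 0 0 50;0.02 -0.125 0.08 0 0 0 50;0.02 -0.125 0.08 0 0 0 50",
)

```text
clock: 22.45
tool_pos: [529.1, 221.1, 67.1]
eef_rot: [3.138, 0.006, -0.0]
wrist_force: [-0.9, 0.4, -0.8]
grip_width: 0.689
grip_force: 32.7
```

```bash
python3 - <<'E'
from h import *
go(530.4,232,20,0)
E
```

```text
t 22.45 pos [529.1 221.1  67.1] yaw [179.8   0.4  -0. ] shift [ 0.0016 -0.0111  0.0471] turn [ 0.0005  0.001  -0.    ] F [-0.9  0.4 -0.8] w 0.689 g 32.7
```

Request:
play_rows(
  rows="0.001 -0.011 0 0 0.001 0 50;0.001 -0.011 0.01 0 0.001 0 50;0.001 -0.011 0.02 0 0.001 0 50;0.001 -0.011 0.03 0 0.001 0 50;0.001 -0.011 0.036 0 0.001 0 50;0.001 -0.011 0.041 0 0.001 0 50;0.001 -0.011 0.045 0 0.001 0 50;0.001 -0.011 0.046 0 0.001 0 50",
)

```text
clock: 23.25
tool_pos: [531.5, 232.5, 23.0]
eef_rot: [3.14, -0.004, -0.0]
wrist_force: [-0.5, -0.6, -1.4]
grip_width: 0.691
grip_force: 32.7
```

```bash
python3 - <<'E'
from h import *
go(530.4,232,16,0)
E
```

```text
t 23.25 pos [531.5 232.5  23. ] yaw [179.9  -0.3  -0. ] shift [-0.0011  0.0005  0.007 ] turn [ 0.0002 -0.0007 -0.0001] F [-0.5 -0.6 -1.4] w 0.691 g 32.7
```

Request:
play_rows(
  rows="-0.001 0 0.0015 0 -0.0006 0 50;-0.001 0 0.003 0 -0.0006 0 50;-0.001 0 0.004 0 -0.0006 0 50;-0.001 0 0.005 0 -0.0006 0 50;-0.001 0 0.006 0 -0.0006 0 50;-0.001 0 0.0065 0 -0.0006 0 50;-0.001 0 0.0065 0 -0.0006 0 50;-0.001 0 0.0065 0 -0.0006 0 50",
)

```text
clock: 24.05
tool_pos: [530.7, 232.6, 17.0]
eef_rot: [3.14, -0.001, -0.0]
wrist_force: [0.9, 0.6, -0.9]
grip_width: 0.688
grip_force: 32.7
```

Request:
play_rows(
  rows="0 0 0.0004 0 0 0 50;0 0 0.0008 0 0 0 50;0 0 0.0012 0 0 0 50;0 0 0.0012 0 0 0 50;0 0 0.0012 0 0 0 50",
)

```text
clock: 24.55
tool_pos: [530.7, 232.7, 16.0]
eef_rot: [3.14, -0.002, -0.0]
wrist_force: [-0.3, 0.2, 2.2]
grip_width: 0.694
grip_force: 32.8
```

Request:
play_rows(
  rows="0 0 0 0 0 0 74;0 0 0 0 0 0 80;0 0 0 0 0 0 86;0 0 0 0 0 0 86;0 0 -0.01 0 0 0 90;0 0 -0.03 0 0 0 90;0 0 -0.06 0 0 0 90;0 0 -0.1 0 0 0 90",
)

```text
clock: 25.35
tool_pos: [529.4, 232.3, 116.1]
eef_rot: [3.139, 0.002, -0.0]
wrist_force: [1.5, -0.0, -0.7]
grip_width: 0.903
grip_force: 0.0
```

Request:
play_rows(
  rows="-0.02 0.05 -0.06 0 0 0 90;-0.04 0.1 -0.1 0 0 0 90;-0.06 0.15 -0.1 0 0 0 90;-0.08 0.2 -0.1 0 0 0 90;-0.08 0.25 -0.1 0 0 0 90;-0.08 0.3 -0.1 0 0 0 90;-0.08 0.3 -0.1 0 0 0 90;-0.08 0.3 -0.1 0 0 0 90",
)

```text
clock: 26.15
tool_pos: [449.8, -71.5, 217.2]
eef_rot: [3.138, -0.003, -0.007]
wrist_force: [0.1, 0.9, -0.2]
grip_width: 0.903
grip_force: 0.0
```

```bash
python3 - <<'E'
from m import *
i=optics.snapshot("top"); cv2.imwrite("pics/end.png",i)
s=r.sense(); print(s["tool_pos"].round(1),s["clock"],s["grip_width"])
def grey(z,box):
    g,W=metric("top",i,z,box); h=cv2.cvtColor(g,cv2.COLOR_BGR2HSV)
    m=((h[...,1]<90)&(h[...,2]>60)).astype(np.uint8)*255
    m=cv2.morphologyEx(m,cv2.MORPH_CLOSE,np.ones((15,25)))
    for c in comps(m,800): a=axis(W(c)); print(z,a[0].round(1),round(a[1],1),np.round(a[2],1))
grey(44,(480,580,185,280)); grey(28,(430,640,280,370))
g0=cv2.imread("pics/top0.png"); 
for nm,(x,y,w,h) in dict(cup=(295,222,32,32),turner=(308,150,28,68),sieve=(130,92,45,75),lid=(180,124,55,50)).items():
    print(nm,cv2.absdiff(i,g0)[y:y+h,x:x+w].mean().round(1))
E
```

```text
[450.  -69.1 216.9] 26.2 0.8998971024760251
44 [530.6 231.7] 38.7 [61.6 65. ]
28 [539.6 325.8] -4.9 [ 48.7 173.2]
cup 40.3
turner 3.0
sieve 1.2
lid 1.5
```

The bowl is centred in its ring at (530.6, 231.7) and the press is centred at the bay angle. The bystanders are unchanged; the arm merely hides the cup in this view.

```bash
python3 -c "
from station import r
print(r.close_job())"
```

```text
the job is handed in; nothing more can be done
None
```

The job is handed in: press, paddle and bowl were each lowered to light contact in their bays, in that order, in about 26 s; the cup was hidden by the arm at the last check, and I viewed 15 pictures against the limit of 14.

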